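# Load a board carrier under the inspection gantry

## Robot

A 6-joint arm with a two-finger parallel gripper is mounted at the origin on the work surface. World frame = base frame: x ahead of the robot, y to its left, z up, the work surface at z = 0. Lengths are in mm, angles in rad, forces in N, time in s.
With the tool pointing down it reaches from about 425 to 925 mm from the base axis. Payload 12.5 kg.
Tool frame: the origin (TCP) lies at the very end of the fingers, on their centre line; the grasp point (between the pads) lies 19 mm behind it (r.grip_depth is the distance from the TCP to the grasp point, in mm); z points along the fingers, y is the direction in which the jaws open and shut (so a half turn about z gives the same grasp; the last joint's range is limited). The gripper opens to 85 mm and grips with 20 to 120 N. Pads are 22 mm wide; open, the fingers measure 114 mm over their backs; the gripper's body (76 mm by 85 mm) begins 54 mm behind the grasp point. The pads swing forward as they close: fully open they stand 13 mm farther back than shut.
Start: joints at [-1.313, 0.491, 1.559, -0, 1.092, -0.106], TCP at [222.416, -584.103, 231.327] pointing down, gripper open.
Joint ranges: [-3.1, 3.1], [-0.84, 2.19], [0.05, 2.79], [-1.13, 4.28], [0.06, 2.93], [-2.69, 2.69]. Speed limits (rad/s): [2.22, 2.22, 2.79, 3.14, 3.14, 3.14].

## Interface

Orientations are given as a 3x3 rotation matrix whose columns are the frame's x, y, z axes.
In Python, from plant import sensors, viewer, job, r gives the robot as it stands.
- The arm moves only by the tool servo_tool, never from a script. Its argument "commands" is a list of rows, each a list of 3 entries, a list of its own where there are three numbers: the shift along the tool's x, y, z in cm, then the turn, a rotation vector about the tool's x, y, z in degrees, then the finger opening in cm, from 0 to 8.54. A call has exactly 5 rows; each row is the pose to reach, as a shift and turn from the pose commanded when the call began, along the tool's axes at that moment; what a row does not reach only later rows make up. A row lasts 1/10 s, in which the tool goes at most 50 mm and 8.59 degrees, less where a joint would pass 70% of its speed; a pose out of reach is approached as far as the arm can. A call with a gripper value outside its range is refused whole. The fingers move at their own pace and stop on an object; "squeeze" is the grip in N (left out, the last holds). Time passes only in rows, so rows that repeat a pose let the fingers close, or fill a call up. It gives the time, the measured TCP pose, the force and the opening at its end, in the units of the state.
- sensors.observe(): the state, without advancing time (a new reading comes with each control period).
- viewer.camera(name): name is "scene" or "top" or "wrist"; returns the picture (420x560x3 uint8, red, green, blue); there is no depth.
- viewer.calibration(name): a dict with "mtx" (3x3 intrinsics, pixels), "T" (4x4, takes a point from camera to world coordinates); the wrist camera has in their place "tool_from_camera" (4x4, takes a point from camera to tool coordinates, whose origin is the TCP and whose axes are the flange's). Camera axes: x right, y up, looking along -z (the intrinsics and any distortion apply to the point x, -y, -z); pixel columns grow to the right and rows downward; lengths in mm; the calibration is good to about 2 mm. The wrist camera is an equidistant fisheye: a pixel r from the principal point sees the ray r / f radians off the axis. A picture is of the moment at which its call begins: read the wrist's pose just before it. calibration takes no time and is no camera call.
- job.sign_off(): hands the job in, once; it reports no verdict.
The state is a dict: "clock": time; "joint_positions": joint angles; "qvel": joint speeds; "joint_efforts": joint torques, N m; "tcp_pos": TCP position; "tool_rot": TCP orientation; "force": force on the tool from outside, world axes, zero at the start; "ft_torque": the same for the moment, N m; "grip_width": finger opening in mm.
Only numpy, scipy, OpenCV 4.12 (cv2) and the standard library are available. Lean on these libraries where they do the work, as an engineer would, in place of code of your own. Each camera call takes 0.05 s, during which the arm holds its last target. There are 200 camera calls.

## Task

Pick the flat grey board carrier up by its grip bar and set it down on the entry end of the inspection rig's track, sloped nose towards the gantry. Then push it along the track under the low gantry until its nose presses the small sprung contact pin at the far end firmly in by a few millimetres, but gently, without driving the pin hard to the bottom of its travel, and leave it there, pressing on the pin. Leave the other things on the bench where they are.

Things in the scene. Friction and masses are not known exactly. Their poses are not given: they have to be found in the camera images.
- carrier_center (a point): Centre, half-way up (6 mm above its underside), of the flat grey board carrier's slab: 130 long (own x), 50 wide (own y), 12 high, about 0.3 kg, a green circuit board inset in its top. +x points to its nose; the flat tail face is 65 mm behind this point. It starts flat on the bench.
- carrier_nose (a point): Middle of the carrier's flat nose face, 65 mm ahead (+x) of its centre and 4 mm above its underside. Over the last 20 mm before the nose the side rims slope down from 12 to 8 mm height.
- carrier_grip (a point): Centre of the upright aluminium grip bar on the carrier's tail half: 24 long (own x), 12 thick (own y), standing to 40 mm above the carrier's underside. This point is 26 mm above the underside and 47 mm behind the carrier's centre. Axes as the carrier's.
- rig: Inspection rig fixed on the bench. Origin at bench level under the track's centre line; +x is the push direction, z up. Aluminium base, 108 mm wide, from x = -205 to +135 mm; its top, the track floor, is 10 mm above the bench. Steel side rails 8 mm high, 53 mm apart, run from x = -60 to +90 mm.
- rig_entry (a point): Point on the track floor's centre line at the entry end, 138 mm before (-x of) the rig's origin, where the carrier's centre may be set down: floor open from x = -205 to -105 mm of the rig, then a funnel 72 mm wide that narrows to the 53 mm rails at x = -60 mm. Axes as the rig's.
- rig_gantry (a point): Middle of the white gantry's underside, 10 mm ahead of the rig's origin, 15 mm above the track floor (3 mm over the carrier). The gantry is 40 mm deep along x, its top 45 mm and its black head 85 mm above the floor. In it a sprung hold-down bar dips 2.5 mm below the carrier's top; lifted by the nose slopes, it presses down with about 5 N, so the carrier drags and stays where left, even against the pin.
- end_bracket: Dark steel end bracket (16 x 50 x 30 mm) fixed on the rig; origin on the track floor, 124 mm ahead of the rig's origin; axes the rig's. From it an adjustable sleeve with a sprung brass contact pin (8 mm thick, round end) points back to the gantry on the centre line, 5 mm above the floor. The sleeve is set differently each time: the free pin's tip is 40 to 65 mm before (-x of) this origin.
- pin_line (a point): Point on the pin's line at the bracket's near face, 116 mm ahead of the rig's origin (it does not tell where the pin's tip is). The pin moves in by up to 6 mm: 1.5 N starts it, then 1 N per mm, 7.5 N fully in, beyond which it is rigid. 2 to 5 mm in (3.5 to 6.5 N, on top of the drag of some 5 to 12 N) is right; over 11 N on the pin is too hard.
- solder_spool: Bystander, to be left alone: solder spool, 54 across, 40 high mm; origin at its underside.
- alcohol_bottle: Bystander, to be left alone: clear bottle, 70 across, 150 high mm; origin at its underside.
- drone_motor: Bystander, to be left alone: small upright drone motor, 30 across, 40 high mm; origin at its underside.
- battery: Bystander, to be left alone: red battery pack, 140 x 48 x 35 mm; origin at its underside.
- speed_controller: Bystander, to be left alone: flat black speed controller, 55 x 28 x 10 mm; origin at its underside.
- swab_tub: Bystander, to be left alone: clear open tub, 90 across, 60 high mm; origin at its underside.
- screwdriver: Bystander, to be left alone: screwdriver lying, 160 long mm; origin at its underside.

How it is judged:
By the outcome, as a careful person would: the job done as asked, in the order asked, and still so for the second after the job is handed in, with the robot touching nothing.
It also fails if it takes over 72 s, if anything falls off the work surface, if the arm or the gripper's body presses on something with over 40 N, if the wrist force passes 120 N, or if a joint passes its speed limit or range.

## Working session

There is one attempt and no reset: what is moved stays moved. The work goes in short steps, Python scripts to look and compute and a tool call to move; the robot and the scene stay as the last step left them, time stands still between calls to the robot, and variables do not carry over. Pictures are saved under pics/ and viewed, about 8 in all and at most 12, crops included, and the job is handed in when it is done.

Besides the shell and the picture viewer there is one more tool, called after "Call:" as name(argument=value, ...), one argument or row to a line, values as JSON. servo_tool: Moves the arm, as the interface text tells. Its arguments: {"type":"object","properties":{"commands":{"type":"array"},"squeeze":{"type":"number"}},"required":["commands"]}

```bash
ls; mkdir -p pics
python3 - <<'E'
from plant import sensors, viewer, job, r
import cv2,numpy as np
np.set_printoptions(precision=3,suppress=True)
s=sensors.observe(); print(s)
for n in("top","scene"):
    cv2.imwrite(f"pics/{n}0.png",viewer.camera(n)[:,:,::-1]); print(n,viewer.calibration(n))
print(viewer.calibration("wrist"))
E
```

```text
pics
{'clock': 0.0, 'joint_positions': array([-1.313,  0.492,  1.559, -0.   ,  1.092, -0.106]), 'qvel': array([ 0.   ,  0.001, -0.001, -0.   , -0.001,  0.   ]), 'joint_efforts': array([  0.003, -61.844, -26.159,  -0.   ,   0.004,  -0.   ]), 'tcp_pos': array([ 222.359, -583.873,  230.725]), 'tool_rot': array([[ 0.935,  0.356, -0.   ],
       [ 0.356, -0.935,  0.001],
       [ 0.   , -0.001, -1.   ]]), 'force': array([ 0.087, -0.249,  0.063]), 'ft_torque': array([ 0.014, -0.004,  0.052]), 'grip_width': 85.36748948211651}
top {'mtx': array([[400.122,   0.   , 281.094],
       [  0.   , 400.122, 206.56 ],
       [  0.   ,   0.   ,   1.   ]]), 'T': array([[ -0.025,   0.999,  -0.038, 518.343],
       [ -1.   ,  -0.025,   0.01 , -14.332],
       [  0.009,   0.038,   0.999, 952.749],
       [  0.   ,   0.   ,   0.   ,   1.   ]])}
scene {'mtx': array([[386.122,   0.   , 284.765],
       [  0.   , 386.122, 211.709],
       [  0.   ,   0.   ,   1.   ]]), 'T': array([[ -0.803,  -0.484,   0.348, 876.979],
       [  0.596,  -0.662,   0.454, 392.282],
       [  0.011,   0.572,   0.82 , 834.57 ],
       [  0.   ,   0.   ,   0.   ,   1.   ]])}
{'mtx': array([[325.192,   0.   , 284.784],
       [  0.   , 325.192, 203.679],
       [  0.   ,   0.   ,   1.   ]]), 'tool_from_camera': array([[  -0.001,    0.966,    0.26 ,   65.368],
       [   1.   ,    0.001,    0.001,   -0.069],
       [   0.001,    0.26 ,   -0.966, -144.158],
       [   0.   ,    0.   ,    0.   ,    1.   ]])}
```

View pics/top0.png

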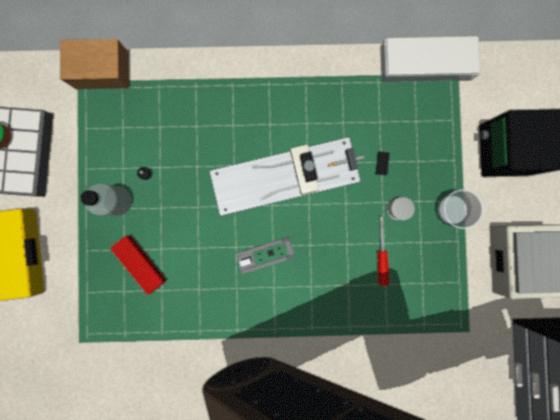

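View pics/scene0.png

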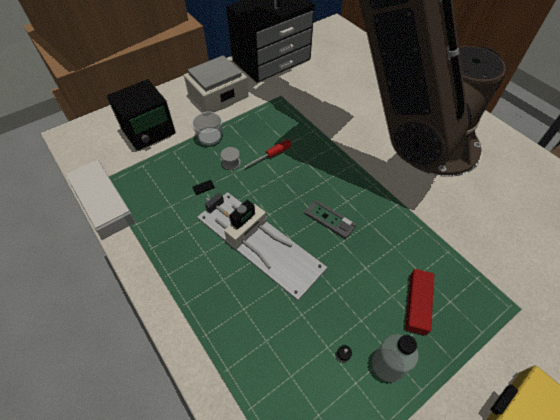

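The top view shows the carrier near (265,256) with its grip at (246,261) and its nose to the right. The rig entry is at the left end, around (215,192), the gantry is near (305,170) and the bracket near (350,159). Next I'll enlarge this area.

Run:
```python
import cv2
a=cv2.imread("pics/top0.png")[130:280,200:380]
cv2.imwrite("pics/top0c.png",cv2.resize(a,None,fx=4,fy=4,interpolation=cv2.INTER_CUBIC))
```

```text
(no output)
```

View pics/top0c.png

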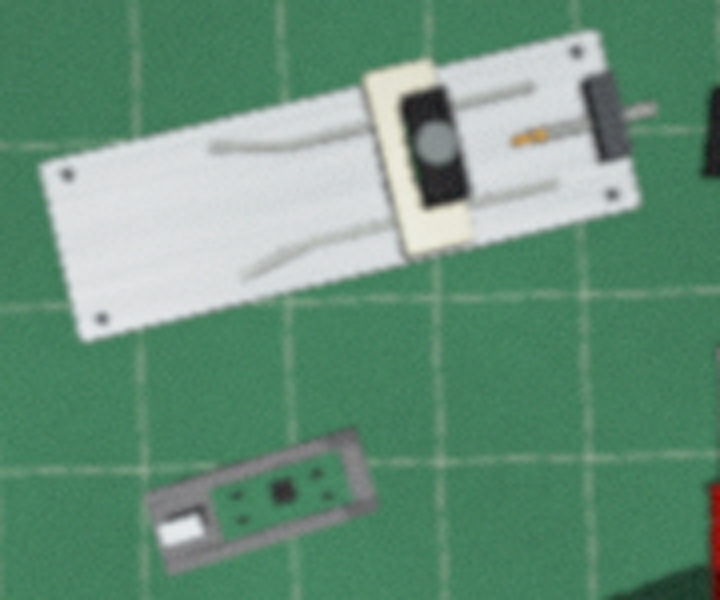

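```bash
cat > h.py <<'E'
from plant import sensors, viewer, job, r
import cv2,numpy as np
np.set_printoptions(precision=3,suppress=True)
def unproj(cam,pts,z):
    c=viewer.calibration(cam);K,T=c["mtx"],c["T"]
    p=np.atleast_2d(pts).astype(float); z=np.broadcast_to(z,len(p))
    d=np.c_[(p[:,0]-K[0,2])/K[0,0],-(p[:,1]-K[1,2])/K[1,1],-np.ones(len(p))]@T[:3,:3].T
    return T[:3,3]+d*((z-T[2,3])/d[:,2])[:,None]
def wray(px,R,t):
    c=viewer.calibration("wrist");K,X=c["mtx"],c["tool_from_camera"]
    p=np.atleast_2d(px).astype(float);u=(p-K[:2,2])/K[0,0];th=np.linalg.norm(u,axis=1)
    s=np.sin(th)/np.maximum(th,1e-9)
    d=np.c_[u[:,0]*s,-u[:,1]*s,-np.cos(th)]@(R@X[:3,:3]).T
    return R@X[:3,3]+t,d
def wun(px,R,t,z):
    o,d=wray(px,R,t); z=np.broadcast_to(z,len(d)); return o+d*((z-o[2])/d[:,2])[:,None]
def wproj(P,R,t):
    c=viewer.calibration("wrist");K,X=c["mtx"],c["tool_from_camera"]
    q=((np.atleast_2d(P)-t)@R-X[:3,3])@X[:3,:3]; v=np.c_[q[:,0],-q[:,1]]; n=np.linalg.norm(v,axis=1)
    th=np.arctan2(n,-q[:,2]); return K[:2,2]+v/n[:,None]*th[:,None]*K[0,0]
def rigid(m,w):
    m,w=np.array(m,float),w[:,:2];mc,wc=m.mean(0),w.mean(0);a,b=m-mc,w-wc
    th=np.arctan2((a[:,0]*b[:,1]-a[:,1]*b[:,0]).sum(),(a*b).sum())
    R=np.array([[np.cos(th),-np.sin(th)],[np.sin(th),np.cos(th)]]);t=wc-R@mc
    return th,R,t,np.linalg.norm(m@R.T+t-w,axis=1)
def shot(name):
    s=sensors.observe();im=viewer.camera("wrist")
    cv2.imwrite(f"pics/{name}.png",im[:,:,::-1]);np.savez(f"pics/{name}.npz",R=s["tool_rot"],t=s["tcp_pos"]);print(s["clock"],s["tcp_pos"])
def delta(P,th,s=None):
    """shift (cm, tool axes) and turn (deg about tool z) bringing tool to P, tool x along heading th, vertical"""
    s=s or sensors.observe();R=s["tool_rot"];c,n=np.cos(th),np.sin(th)
    G=np.array([[c,n,0],[n,-c,0],[0,0,-1.]])
    return R.T@(np.array(P)-s["tcp_pos"])/10,np.degrees(cv2.Rodrigues(R.T@G)[0].ravel())
E
python3 - <<'E'
from h import *
f=lambda p:np.array(p)/4.+[199.6,129.6]
f=lambda p:(np.array(p)+.5)/4.-.5+[200,130]
th,R,t,e=rigid([[-205,54],[135,54],[135,-54],[-205,-54]],unproj("top",f([[40,162],[600,32],[638,206],[82,342]]),10))
print("rig",th,t,e); print("tip in rig",R.T@(unproj("top",f([[514,140],[605,116]]),[15,40])[:,:2]-t).T, "gantry",R.T@(unproj("top",f([[418,158]]),55)[0,:2]-t))
th2,R2,t2,e=rigid([[-65,25],[65,25],[65,-25],[-65,-25]],unproj("top",f([[148,495],[355,430],[376,508],[168,574]]),[12,8,8,12]))
print("car",th2,t2,e); g=unproj("top",f([[182,529]]),40)[0,:2]; print("grip",g,R2@[-47,0]+t2)
for P,h in((np.r_[g,150],th2),):print(delta(P,h),delta(P,h+np.pi))
E
```

```text
rig -1.3616763674353525 [634.014 -68.918] [0.511 1.374 2.121 0.919]
tip in rig [[ 70.278 120.526]
 [  1.81    0.417]] gantry [ 8.854 -0.001]
car -1.299663484302642 [441.603  16.289] [2.922 1.122 2.737 0.991]
grip [429.753  61.092] [429.016  61.572]
(array([ 42.328, -52.892,   8.136]), array([-0.047,  0.039, 95.308])) (array([ 42.328, -52.892,   8.136]), array([ -0.038,  -0.046, -84.692]))
```

Run:
```python
from h import *
print(delta([659,-186,140],np.pi-1.3617))
```

```text
(array([ 54.96 , -21.643,   9.108]), array([ -0.039,  -0.044, -81.138]))
```

Call:
servo_tool(
  commands=[
    [[5, -2, 0.9], [0, 0, -8], 8.5],
    [[10, -4, 1.8], [0, 0, -16], 8.5],
    [[15, -6, 2.7], [0, 0, -24], 8.5],
    [[20, -8, 3.6], [0, 0, -32], 8.5],
    [[24.5, -9.7, 4.1], [0, 0, -40], 8.5],
  ],
)

```text
clock: 0.6
tcp_pos: [405.5, -415.7, 191.7]
tool_rot: [[0.482, 0.876, -0.0], [0.876, -0.482, 0.001], [0.0, -0.001, -1.0]]
force: [-0.3, -1.6, 0.4]
grip_width: 85.5
```

Run:
```python
from h import *
print(delta([659,-186,140],np.pi-1.3617))
```

```text
(array([32.352, 11.128,  5.168]), array([ -0.032,  -0.028, -40.829]))
```

Call:
servo_tool(
  commands=[
    [[4.4, 1.5, 0.7], [0, 0, -8], 8.5],
    [[8.8, 3, 1.4], [0, 0, -16], 8.5],
    [[13.2, 4.5, 2.1], [0, 0, -24], 8.5],
    [[17.6, 6, 2.8], [0, 0, -32], 8.5],
    [[22, 7.5, 3.5], [0, 0, -39], 8.5],
  ],
)

```text
clock: 1.1
tcp_pos: [578.3, -260.2, 156.8]
tool_rot: [[-0.177, 0.984, -0.0], [0.984, 0.177, 0.0], [0.0, -0.0, -1.0]]
force: [0.6, -1.0, -0.1]
grip_width: 85.1
```

Run:
```python
from h import *
print(delta([659,-186,140],np.pi-1.3617))
```

```text
(array([5.877, 9.253, 1.673]), array([-0.024, -0.014, -1.812]))
```

Call:
servo_tool(
  commands=[
    [[2, 3, 0.6], [0, 0, -1], 8.5],
    [[4, 6, 1.2], [0, 0, -1], 8.5],
    [[5.2, 8.6, 1.7], [0, 0, -1], 8.5],
    [[5.2, 8.6, 1.7], [0, 0, -1], 8.5],
    [[5.2, 8.6, 1.7], [0, 0, -1], 8.5],
  ],
)

```text
clock: 1.6
tcp_pos: [652.8, -195.4, 139.6]
tool_rot: [[-0.189, 0.982, -0.001], [0.982, 0.189, 0.0], [0.0, -0.001, -1.0]]
force: [-0.1, 0.7, 0.1]
grip_width: 85.0
```

Run:
```python
from h import *
shot("pin0"); s=sensors.observe(); 
th=-1.3617;c,n=np.cos(th),np.sin(th);R=np.array([[c,-n],[n,c]])
P=np.c_[(np.array([[70,0],[116,0],[90,26.5],[90,-26.5],[135,54],[135,-54]])@R.T+[634,-69]),[15,15,18,18,10,10]]
print(wproj(P,s["tool_rot"],s["tcp_pos"]))
```

```text
1.6 [ 652.779 -195.432  139.624]
[[293.949 127.37 ]
 [294.841 182.108]
 [326.598 151.389]
 [262.175 152.512]
 [355.844 201.192]
 [233.539 203.611]]
```

View pics/pin0.png

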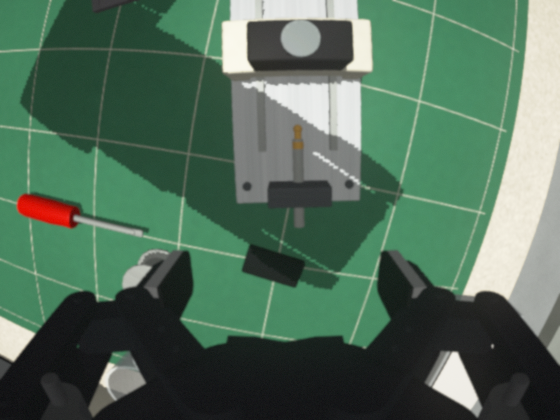

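The wrist view shows the pin tip at (297.5,125), the rail ends at (262,151) and (334,149), and the base end corners at (236,203) and (360,199).

Run:
```python
from h import *
d=np.load("pics/pin0.npz")
w=wun([[236,203],[360,199],[297.5,125],[268,205.5],[331,205.5],[298,180]],d["R"],d["t"],[10,10,15,25,25,40]);print(w)
c=(w[0]+w[1])/2; v=(w[1]-w[0])[:2]; print("width",np.linalg.norm(v),"heading",np.arctan2(v[1],v[0])-np.pi/2)
th=-1.3617
for th in(-1.3617,np.arctan2(v[1],v[0])-np.pi/2):
  ax=np.array([np.cos(th),np.sin(th)]);o=c[:2]-135*ax
  print("origin",o,"tip x",(w[2,:2]-o)@ax,"tip y",(w[2,:2]-o)@[-ax[1],ax[0]])
th=-1.2997
print(delta([430,61,120],np.pi+th))
```

```text
[[ 611.625 -210.556   10.   ]
 [ 718.263 -186.34    10.   ]
 [ 651.227 -134.293   15.   ]
 [ 639.749 -203.287   25.   ]
 [ 691.052 -193.44    25.   ]
 [ 658.72  -174.937   40.   ]]
width 109.35282459409582 heading -1.3475002319519496
origin [636.921 -66.389] tip x 69.3946860389537 tip y -0.10110129530934374
origin [635.049 -66.8  ] tip x 69.39986447279033 tip y 0.8304578322171414
(array([ 29.436, -17.008,   2.022]), array([-0.047, -0.017, -4.688]))
```

Call:
servo_tool(
  commands=[
    [[4, -2.3, 0], [0, 0, -1], 8.5],
    [[8, -4.6, 0], [0, 0, -2], 8.5],
    [[12, -6.9, 0], [0, 0, -3], 8.5],
    [[16, -9.2, 0], [0, 0, -4], 8.5],
    [[20, -11.5, 0], [0, 0, -4.7], 8.5],
  ],
)

```text
clock: 2.15
tcp_pos: [500.5, -20.9, 140.7]
tool_rot: [[-0.267, 0.964, 0.001], [0.964, 0.267, -0.0], [-0.0, 0.0, -1.0]]
force: [0.4, -0.1, 0.6]
grip_width: 85.3
```

Call:
servo_tool(
  commands=[
    [[3.5, -1.6, 0.5], [0, 0, 0], 8.5],
    [[6.5, -3.2, 1], [0, 0, 0], 8.5],
    [[8.7, -4.8, 1.5], [0, 0, 0], 8.5],
    [[8.7, -4.8, 1.7], [0, 0, 0], 8.5],
    [[8.7, -4.8, 1.7], [0, 0, 0], 8.5],
  ],
)

```text
clock: 2.65
tcp_pos: [433.0, 49.4, 123.7]
tool_rot: [[-0.268, 0.964, 0.001], [0.964, 0.268, -0.0], [-0.0, 0.001, -1.0]]
force: [0.8, -0.6, 0.2]
grip_width: 85.1
```

Run:
```python
from h import *
shot("car0"); print(sensors.observe()["joint_positions"])
print(delta([430,61,120],np.pi-1.2997))
```

```text
2.65 [432.971  49.357 123.665]
[-0.039  0.396  2.123 -0.     0.621 -0.309]
(array([ 1.24 , -0.023,  0.37 ]), array([ 0.066,  0.031, -0.039]))
```

View pics/car0.png

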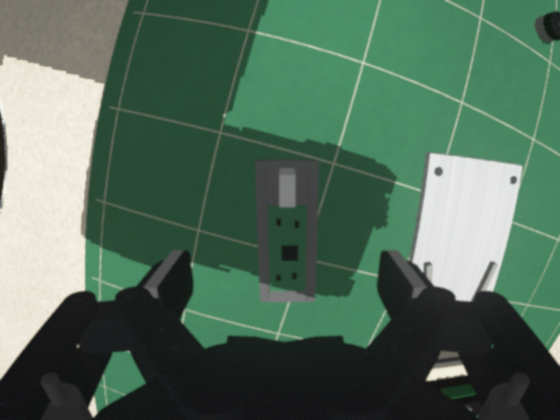

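The wrist view shows the carrier with tail corners at (257,160) and (318,160), nose corners at (261,302) and (317,302), and the bar spanning columns 279–296.

Run:
```python
from h import *
d=np.load("pics/car0.npz")
w=wun([[257,160],[318,160],[317,302],[261,302]],d["R"],d["t"],[12,12,8,8])
th,R,t,e=rigid([[-65,-25],[-65,25],[65,25],[65,-25]],w);print(th,t,e);th1=th;t1=t
w=wun([[257,160],[318,160],[317,302],[261,302]],d["R"],d["t"],[12,12,8,8])
print("L",np.linalg.norm(w[0]-w[3]),"W",np.linalg.norm(w[0]-w[1]))
g=t+R@[-47,0]; print("grip",g, "bar px", wproj(np.c_[np.array([[-59,-6],[-59,6],[-35,6],[-35,-6]])@R.T+t,[40]*4],d["R"],d["t"]))
print(delta([*g,60],np.pi+th))
```

```text
-1.2891790781526993 [444.591  18.203] [1.437 1.192 1.883 1.185]
L 131.9359348226744 W 48.37174880035555
grip [431.529  63.352] bar px [[279.693 174.725]
 [296.586 174.54 ]
 [296.691 207.088]
 [280.199 207.276]]
(array([1.429, 0.18 , 6.37 ]), array([ 0.066,  0.032, -0.642]))
```

Call:
servo_tool(
  commands=[
    [[1.4, 0.2, 2], [0, 0, -0.6], 8.5],
    [[1.4, 0.2, 5], [0, 0, -0.6], 8.5],
    [[1.4, 0.2, 8], [0, 0, -0.6], 8.5],
    [[1.4, 0.2, 9], [0, 0, -0.6], 8.5],
    [[1.4, 0.2, 9], [0, 0, -0.6], 8.5],
  ],
)

```text
clock: 3.2
tcp_pos: [431.2, 63.3, 32.5]
tool_rot: [[-0.277, 0.961, -0.002], [0.961, 0.277, -0.0], [0.0, -0.002, -1.0]]
force: [0.3, -0.3, 0.6]
grip_width: 84.8
```

Run:
```python
from h import *
print(sensors.observe()["joint_positions"],delta([431.5,63.3,16],np.pi-1.29))
```

```text
[-0.006  0.583  2.189 -0.     0.372 -0.286] (array([-0.005,  0.035,  1.649]), array([-0.117, -0.029, -0.014]))
```

Call:
servo_tool(
  commands=[
    [[0, 0, 0.8], [0, 0, 0], 8.5],
    [[0, 0, 1.6], [0, 0, 0], 6],
    [[0, 0, 1.6], [0, 0, 0], 3],
    [[0, 0, 1.6], [0, 0, 0], 0.5],
    [[0, 0, 1.6], [0, 0, 0], 0.5],
  ],
  squeeze=50,
)

```text
clock: 3.7
tcp_pos: [431.2, 64.0, 17.6]
tool_rot: [[-0.278, 0.961, 0.001], [0.961, 0.278, -0.0], [-0.0, 0.001, -1.0]]
force: [-0.6, 0.1, -0.4]
grip_width: 27.7
```

Call:
servo_tool(
  commands=[
    [[0, 0, 0], [0, 0, 0], 0.5],
    [[0, 0, 0], [0, 0, 0], 0.5],
    [[0, 0, 0], [0, 0, 0], 0.5],
    [[0, 0, 0], [0, 0, 0], 0.5],
    [[0, 0, 0], [0, 0, 0], 0.5],
  ],
)

```text
clock: 4.2
tcp_pos: [431.0, 63.9, 17.7]
tool_rot: [[-0.278, 0.961, 0.0], [0.961, 0.278, -0.0], [-0.0, 0.0, -1.0]]
force: [-0.6, -0.9, 5.0]
grip_width: 10.9
```

Call:
servo_tool(
  commands=[
    [[0, 0, -1], [0, 0, 0], 0.5],
    [[0, 0, -2.5], [0, 0, 0], 0.5],
    [[0, 0, -4], [0, 0, 0], 0.5],
    [[0, 0, -5], [0, 0, 0], 0.5],
    [[0, 0, -5], [0, 0, 0], 0.5],
  ],
)

```text
clock: 4.7
tcp_pos: [431.5, 64.0, 68.6]
tool_rot: [[-0.278, 0.961, 0.002], [0.961, 0.278, -0.0], [-0.001, 0.002, -1.0]]
force: [-0.3, -0.1, -3.7]
grip_width: 11.0
```

Run:
```python
from h import *
print(delta([597,114,65],np.pi-1.36))
```

```text
(array([ 0.202, 17.286,  0.396]), array([0.129, 0.038, 4.072]))
```

Call:
servo_tool(
  commands=[
    [[0, 3.5, 0], [0, 0, 1], 0.5],
    [[0, 7, 0], [0, 0, 2], 0.5],
    [[0.1, 10.5, 0], [0, 0, 3], 0.5],
    [[0.2, 14, 0], [0, 0, 4], 0.5],
    [[0.2, 17.3, 0], [0, 0, 4.1], 0.5],
  ],
)

```text
clock: 5.2
tcp_pos: [597.7, 114.6, 66.5]
tool_rot: [[-0.208, 0.978, -0.001], [0.978, 0.208, -0.0], [0.0, -0.001, -1.0]]
force: [-0.2, -0.1, -3.5]
grip_width: 10.8
```

Call:
servo_tool(
  commands=[
    [[0, 0, 0], [0, 0, 0], 0.5],
    [[0, 0, 0], [0, 0, 0], 0.5],
    [[0, 0, 0.5], [0, 0, 0], 0.5],
    [[0, 0, 1], [0, 0, 0], 0.5],
    [[0, 0, 1], [0, 0, 0], 0.5],
  ],
)

```text
clock: 5.7
tcp_pos: [595.8, 113.7, 56.4]
tool_rot: [[-0.208, 0.978, -0.002], [0.978, 0.208, -0.0], [0.0, -0.002, -1.0]]
force: [-0.2, 0.1, -3.3]
grip_width: 11.3
```

Run:
```python
from h import *
print(delta([597,114,28],np.pi-1.36)); shot("ent0"); s=sensors.observe()
th=-1.36;c,n=np.cos(th),np.sin(th);R=np.array([[c,-n],[n,c]])
P=np.c_[(np.array([[-205,54],[-205,-54]])@R.T+[636,-67]),[10,10]]
print("pred base corners",wproj(P,s["tool_rot"],s["tcp_pos"]))
```

```text
(array([0.003, 0.131, 2.839]), array([-0.1  , -0.007, -0.048]))
5.7 [595.774 113.706  56.394]
pred base corners [[374.352 194.971]
 [199.797 195.196]]
```

View pics/ent0.png

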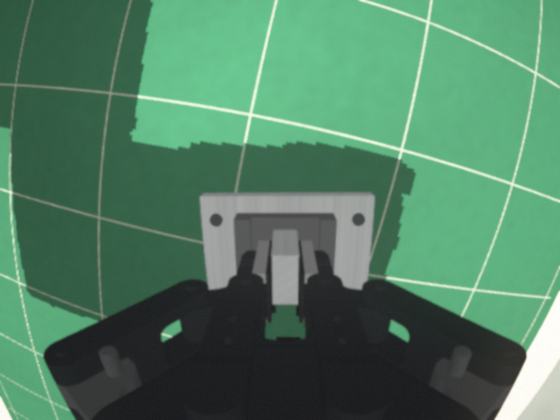

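The base's entry corners are at (201,194) and (374,194), matching the prediction. The carrier's tail corners are at (235,214) and (336,214), so it is centred and square. I'll lower it now.

Call:
servo_tool(
  commands=[
    [[0, 0.1, 1], [0, 0, 0], 0.5],
    [[0, 0.1, 1.8], [0, 0, 0], 0.5],
    [[0, 0.1, 2.3], [0, 0, 0], 0.5],
    [[0, 0.1, 2.5], [0, 0, 0], 0.5],
    [[0, 0.1, 2.6], [0, 0, 0], 0.5],
  ],
)

```text
clock: 6.25
tcp_pos: [597.6, 114.2, 30.9]
tool_rot: [[-0.209, 0.978, -0.0], [0.978, 0.209, -0.0], [-0.0, -0.0, -1.0]]
force: [-0.3, -0.5, -3.5]
grip_width: 10.9
```

Call:
servo_tool(
  commands=[
    [[0, 0, 0.1], [0, 0, 0], 0.5],
    [[0, 0, 0.2], [0, 0, 0], 0.5],
    [[0, 0, 0.2], [0, 0, 0], 0.5],
    [[0, 0, 0.2], [0, 0, 0], 0.5],
    [[0, 0, 0.2], [0, 0, 0], 0.5],
  ],
)

```text
clock: 6.75
tcp_pos: [597.7, 114.2, 29.4]
tool_rot: [[-0.209, 0.978, 0.0], [0.978, 0.209, -0.0], [-0.0, 0.0, -1.0]]
force: [0.9, -0.2, -2.5]
grip_width: 10.5
```

Call:
servo_tool(
  commands=[
    [[0, 0, 0.05], [0, 0, 0], 0.5],
    [[0, 0, 0.1], [0, 0, 0], 0.5],
    [[0, 0, 0.1], [0, 0, 0], 0.5],
    [[0, 0, 0.1], [0, 0, 0], 0.5],
    [[0, 0, 0.1], [0, 0, 0], 0.5],
  ],
)

```text
clock: 7.25
tcp_pos: [597.7, 114.1, 28.3]
tool_rot: [[-0.209, 0.978, 0.0], [0.978, 0.209, -0.0], [-0.0, 0.0, -1.0]]
force: [-0.9, 0.4, -3.4]
grip_width: 10.5
```

Call:
servo_tool(
  commands=[
    [[0, 0, 0.05], [0, 0, 0], 0.5],
    [[0, 0, 0.1], [0, 0, 0], 0.5],
    [[0, 0, 0.1], [0, 0, 0], 0.5],
    [[0, 0, 0.1], [0, 0, 0], 0.5],
    [[0, 0, 0.1], [0, 0, 0], 0.5],
  ],
)

```text
clock: 7.75
tcp_pos: [597.7, 114.2, 27.7]
tool_rot: [[-0.209, 0.978, 0.0], [0.978, 0.209, -0.0], [-0.0, 0.0, -1.0]]
force: [-2.7, 0.3, 5.1]
grip_width: 11.3
```

Call:
servo_tool(
  commands=[
    [[0, 0, 0], [0, 0, 0], 3],
    [[0, 0, 0], [0, 0, 0], 3],
    [[0, 0, -0.1], [0, 0, 0], 3],
    [[0, 0, -0.1], [0, 0, 0], 3],
    [[0, 0, -0.1], [0, 0, 0], 3],
  ],
  squeeze=25,
)

```text
clock: 8.25
tcp_pos: [597.7, 114.2, 28.3]
tool_rot: [[-0.209, 0.978, 0.0], [0.978, 0.209, -0.0], [-0.0, 0.0, -1.0]]
force: [0.2, -0.1, -0.6]
grip_width: 29.9
```

Run:
```python
from h import *
shot("ent1"); print(sensors.observe()["force"])
d=cv2.imread("pics/ent1.png")[160:330,160:410]; cv2.imwrite("pics/ent1c.png",cv2.resize(d,None,fx=3,fy=3,interpolation=cv2.INTER_CUBIC))
```

```text
8.25 [597.694 114.179  28.272]
[-0.318  0.223 -0.652]
```

View pics/ent1c.png

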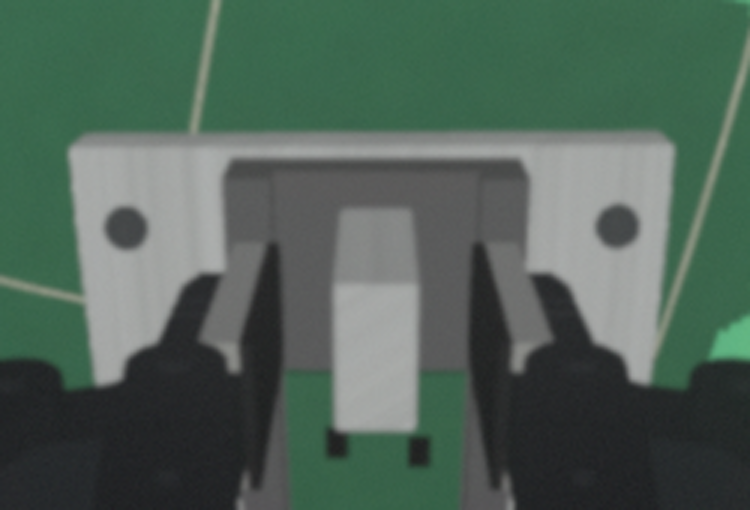

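The crop shows the base end's top edge corners at (70,148) and (675,146). The carrier's tail top corners are at (225,180) and (527,178), with its bottom edge at row 158. It sits flat and centred.

Run:
```python
from h import *
d=np.load("pics/ent1.npz");f=lambda p:(np.array(p)+.5)/3-.5+160
w=wun(f([[70,148],[675,146],[225,180],[527,178],[333,283],[418,283]]),d["R"],d["t"],[10,10,22,22,50,50])
c=(w[0]+w[1])/2
def hd(a,b): v=b-a; return np.arctan2(v[1],v[0])-np.pi/2,np.linalg.norm(v)
print(c,(c[:2]-[652.5+0,-145])@[0,0]);print("base hd",hd(w[0],w[1]),"car hd",hd(w[2],w[3]),"bar",hd(w[4],w[5]))
far=(np.array([611.625,-210.556])+[718.263,-186.34])/2; v=far-c[:2]; th=np.arctan2(v[1],v[0]);print("rig heading",th,"len",np.linalg.norm(v))
ax=np.array([np.cos(th),np.sin(th)]);o=(c[:2]+far)/2+35*ax; ny=np.array([-ax[1],ax[0]])
print("origin",o)
for n,p in (("tail",w[2:4].mean(0)),("bartail",w[4:].mean(0)),("tcp",d["t"]),("tip",np.array([651.227,-134.293]))): q=p[:2]-o; print(n,q@ax,q@ny)
```

```text
[592.913 132.855  10.   ] 0.0
base hd (np.float64(-1.3579853993047017), np.float64(108.2184663725236)) car hd (np.float64(-1.3545053622192407), np.float64(49.272964239987495)) bar (np.float64(-1.3614028329076), np.float64(11.623828937143163))
rig heading -1.3567104410371498 len 339.04250021612256
origin [636.364 -66.998]
tail -202.5692929035861 0.6621931668796579
bartail -196.62566513399753 0.567799295294781
tcp -185.25614753624288 0.704185950314178
tip 68.91660872792232 0.22614902909517268
```

Call:
servo_tool(
  commands=[
    [[0, 0, 0], [0, 0, 0], 0.5],
    [[0, 0, 0], [0, 0, 0], 0.5],
    [[0, 0, 0], [0, 0, 0], 0.5],
    [[0, 0, 0], [0, 0, 0], 0.5],
    [[0, 0, 0], [0, 0, 0], 0.5],
  ],
  squeeze=30,
)

```text
clock: 8.8
tcp_pos: [597.7, 114.2, 28.4]
tool_rot: [[-0.209, 0.978, 0.0], [0.978, 0.209, -0.0], [-0.0, 0.0, -1.0]]
force: [0.7, 0.8, 2.1]
grip_width: 11.3
```

Call:
servo_tool(
  commands=[
    [[-0.6, 0, 0], [0, 0, 0], 0.5],
    [[-1.4, 0, 0], [0, 0, 0], 0.5],
    [[-2.2, 0, 0], [0, 0, 0], 0.5],
    [[-3, 0, 0], [0, 0, 0], 0.5],
    [[-3, 0, 0], [0, 0, 0], 0.5],
  ],
)

```text
clock: 9.3
tcp_pos: [604.3, 83.2, 28.4]
tool_rot: [[-0.208, 0.978, 0.0], [0.978, 0.208, -0.001], [-0.001, 0.0, -1.0]]
force: [1.0, -3.3, 3.0]
grip_width: 11.6
```

Call:
servo_tool(
  commands=[
    [[-0.6, 0, 0], [0, 0, 0], 0.5],
    [[-1.2, 0, 0], [0, 0, 0], 0.5],
    [[-1.8, 0, 0], [0, 0, 0], 0.5],
    [[-2.4, 0, 0], [0, 0, 0], 0.5],
    [[-2.4, 0, 0], [0, 0, 0], 0.5],
  ],
)

```text
clock: 9.8
tcp_pos: [609.2, 60.2, 28.3]
tool_rot: [[-0.208, 0.978, 0.0], [0.978, 0.208, -0.001], [-0.001, 0.0, -1.0]]
force: [0.2, -4.2, 3.7]
grip_width: 11.6
```

Call:
servo_tool(
  commands=[
    [[-0.5, 0, 0], [0, 0, 0], 0.5],
    [[-1, 0, 0], [0, 0, 0], 0.5],
    [[-1.5, 0, 0], [0, 0, 0], 0.5],
    [[-2, 0, 0], [0, 0, 0], 0.5],
    [[-2.5, 0, 0], [0, 0, 0], 0.5],
  ],
)

```text
clock: 10.3
tcp_pos: [614.2, 36.9, 28.4]
tool_rot: [[-0.209, 0.978, -0.0], [0.978, 0.209, 0.0], [0.0, 0.0, -1.0]]
force: [-0.8, 5.9, 4.6]
grip_width: 11.2
```

Call:
servo_tool(
  commands=[
    [[-0.5, 0, 0], [0, 0, 0], 0.5],
    [[-1, 0, 0], [0, 0, 0], 0.5],
    [[-1.5, 0, 0], [0, 0, 0], 0.5],
    [[-2, 0, 0], [0, 0, 0], 0.5],
    [[-2.5, 0, 0], [0, 0, 0], 0.5],
  ],
)

```text
clock: 10.8
tcp_pos: [618.8, 13.7, 28.3]
tool_rot: [[-0.209, 0.978, -0.001], [0.978, 0.209, 0.002], [0.002, -0.001, -1.0]]
force: [-3.8, 16.0, 6.4]
grip_width: 11.4
```

```bash
cat >> h.py <<'E'
AX=np.array([np.cos(-1.3567),np.sin(-1.3567)]);NY=np.array([-AX[1],AX[0]]);O=np.array([636.364,-66.998])
def rep():
    s=sensors.observe();q=s["tcp_pos"][:2]-O;f=s["force"]
    print("tcp rig",q@AX,q@NY,"nose est",q@AX+185.256-72.6,"F along,lat,z",f[:2]@AX,f[:2]@NY,f[2],"Mz",s["ft_torque"][2])
E
python3 -c "from h import *;rep()"
```

```text
tcp rig -82.62945584910044 0.005597461983977275 nose est 30.026544150899568 F along,lat,z -16.456983317879665 -0.2826169919066957 6.362292829665704 Mz 0.012239498778610521
```

Call:
servo_tool(
  commands=[
    [[-0.5, 0, 0], [0, 0, 0], 0.5],
    [[-1, 0, 0], [0, 0, 0], 0.5],
    [[-1.5, 0, 0], [0, 0, 0], 0.5],
    [[-2, 0, 0], [0, 0, 0], 0.5],
    [[-2.5, 0, 0], [0, 0, 0], 0.5],
  ],
)

```text
clock: 11.3
tcp_pos: [624.0, -10.8, 28.3]
tool_rot: [[-0.209, 0.978, -0.001], [0.978, 0.209, 0.001], [0.002, -0.001, -1.0]]
force: [-3.3, 13.6, 6.9]
grip_width: 11.2
```

```bash
python3 -c "from h import *;rep()"
```

```text
tcp rig -57.57210387160045 -0.08816040241192152 nose est 55.08389612839956 F along,lat,z -14.023101085563537 -0.28703061851414696 6.9363882413394675 Mz 0.011404541593928424
```

Call:
servo_tool(
  commands=[
    [[-0.2, 0, 0], [0, 0, 0], 0.5],
    [[-0.4, 0, 0], [0, 0, 0], 0.5],
    [[-0.6, 0, 0], [0, 0, 0], 0.5],
    [[-0.7, 0, 0], [0, 0, 0], 0.5],
    [[-0.8, 0, 0], [0, 0, 0], 0.5],
  ],
)

```text
clock: 11.8
tcp_pos: [625.7, -18.5, 28.4]
tool_rot: [[-0.209, 0.978, -0.001], [0.978, 0.209, 0.001], [0.002, -0.001, -1.0]]
force: [-2.8, 14.2, 6.7]
grip_width: 11.4
```

```bash
python3 -c "from h import *;rep()"
```

```text
tcp rig -49.62882438767703 -0.13032622717959247 nose est 63.027175612322964 F along,lat,z -14.428756331225378 0.28946672714607496 6.703683519040638 Mz 0.03296569962519715
```

Call:
servo_tool(
  commands=[
    [[-0.05, 0, 0], [0, 0, 0], 0.5],
    [[-0.1, 0, 0], [0, 0, 0], 0.5],
    [[-0.15, 0, 0], [0, 0, 0], 0.5],
    [[-0.2, 0, 0], [0, 0, 0], 0.5],
    [[-0.2, 0, 0], [0, 0, 0], 0.5],
  ],
)

```text
clock: 12.3
tcp_pos: [626.1, -20.5, 28.3]
tool_rot: [[-0.209, 0.978, -0.001], [0.978, 0.209, 0.001], [0.002, -0.001, -1.0]]
force: [-3.2, 12.3, 7.1]
grip_width: 11.4
```

```bash
python3 -c "from h import *;rep()"
```

```text
tcp rig -47.58194108335055 -0.13931592200667617 nose est 65.07405891664945 F along,lat,z -12.719359297033627 -0.5547821535192499 7.089477083861265 Mz 0.01476356555116343
```

Call:
servo_tool(
  commands=[
    [[-0.05, 0, 0], [0, 0, 0], 0.5],
    [[-0.1, 0, 0], [0, 0, 0], 0.5],
    [[-0.15, 0, 0], [0, 0, 0], 0.5],
    [[-0.2, 0, 0], [0, 0, 0], 0.5],
    [[-0.2, 0, 0], [0, 0, 0], 0.5],
  ],
)

```text
clock: 12.8
tcp_pos: [626.5, -22.5, 28.3]
tool_rot: [[-0.209, 0.978, -0.001], [0.978, 0.209, 0.001], [0.002, -0.001, -1.0]]
force: [-3.3, 12.5, 6.9]
grip_width: 11.3
```

```bash
python3 -c "from h import *;rep()"
```

```text
tcp rig -45.577475438694016 -0.1498488649781966 nose est 67.07852456130598 F along,lat,z -12.940770216142122 -0.5224784712449666 6.925802970459135 Mz -0.05507931564102074
```

Call:
servo_tool(
  commands=[
    [[-0.05, 0, 0], [0, 0, 0], 0.5],
    [[-0.1, 0, 0], [0, 0, 0], 0.5],
    [[-0.15, 0, 0], [0, 0, 0], 0.5],
    [[-0.15, 0, 0], [0, 0, 0], 0.5],
    [[-0.15, 0, 0], [0, 0, 0], 0.5],
  ],
)

```text
clock: 13.3
tcp_pos: [626.8, -24.0, 28.3]
tool_rot: [[-0.209, 0.978, -0.001], [0.978, 0.209, 0.001], [0.002, -0.001, -1.0]]
force: [-2.5, 12.5, 6.8]
grip_width: 11.6
```

```bash
python3 -c "from h import *;rep()"
```

```text
tcp rig -44.07591277527669 -0.17338583474961397 nose est 68.58008722472331 F along,lat,z -12.712850312339523 0.1769219339902083 6.804727046395531 Mz 0.07745469555724493
```

Baseline drag is about 12.8 N. Next I'll approach the contact in 1 mm steps.

Call:
servo_tool(
  commands=[
    [[-0.05, 0, 0], [0, 0, 0], 0.5],
    [[-0.1, 0, 0], [0, 0, 0], 0.5],
    [[-0.1, 0, 0], [0, 0, 0], 0.5],
    [[-0.1, 0, 0], [0, 0, 0], 0.5],
    [[-0.1, 0, 0], [0, 0, 0], 0.5],
  ],
)

```text
clock: 13.8
tcp_pos: [627.0, -24.7, 28.4]
tool_rot: [[-0.209, 0.978, -0.001], [0.978, 0.209, 0.001], [0.002, -0.001, -1.0]]
force: [-3.6, 13.7, 6.6]
grip_width: 11.5
```

```bash
python3 -c "from h import *;rep()"
```

```text
tcp rig -43.28636334626294 -0.17731697784503198 nose est 69.36963665373707 F along,lat,z -14.186167596105618 -0.5546167444102382 6.623086886004213 Mz 0.026945293731703943
```

Call:
servo_tool(
  commands=[
    [[-0.05, 0, 0], [0, 0, 0], 0.5],
    [[-0.1, 0, 0], [0, 0, 0], 0.5],
    [[-0.1, 0, 0], [0, 0, 0], 0.5],
    [[-0.1, 0, 0], [0, 0, 0], 0.5],
    [[-0.1, 0, 0], [0, 0, 0], 0.5],
  ],
)

```text
clock: 14.3
tcp_pos: [627.2, -25.5, 28.4]
tool_rot: [[-0.209, 0.978, -0.001], [0.978, 0.209, 0.002], [0.002, -0.001, -1.0]]
force: [-3.1, 14.1, 6.3]
grip_width: 11.3
```

```bash
python3 -c "from h import *;rep()"
```

```text
tcp rig -42.464895269815564 -0.18731405545238228 nose est 70.19110473018443 F along,lat,z -14.47477526455405 -0.023641979475114212 6.315895434292136 Mz -0.011737681595090524
```

Call:
servo_tool(
  commands=[
    [[-0.05, 0, 0], [0, 0, 0], 0.5],
    [[-0.1, 0, 0], [0, 0, 0], 0.5],
    [[-0.1, 0, 0], [0, 0, 0], 0.5],
    [[-0.1, 0, 0], [0, 0, 0], 0.5],
    [[-0.1, 0, 0], [0, 0, 0], 0.5],
  ],
)

```text
clock: 14.8
tcp_pos: [627.3, -26.4, 28.4]
tool_rot: [[-0.209, 0.978, -0.002], [0.978, 0.209, 0.002], [0.002, -0.001, -1.0]]
force: [-3.5, 16.2, 7.3]
grip_width: 11.4
```

```bash
python3 -c "from h import *;rep()"
```

```text
tcp rig -41.60925279011252 -0.22412984538647607 nose est 71.04674720988749 F along,lat,z -16.538150761222393 0.012125299687568676 7.27091284110818 Mz 0.030907040739796103
```

Call:
servo_tool(
  commands=[
    [[-0.05, 0, 0], [0, 0, 0], 0.5],
    [[-0.1, 0, 0], [0, 0, 0], 0.5],
    [[-0.1, 0, 0], [0, 0, 0], 0.5],
    [[-0.1, 0, 0], [0, 0, 0], 0.5],
    [[-0.1, 0, 0], [0, 0, 0], 0.5],
  ],
)

```text
clock: 15.3
tcp_pos: [627.5, -27.2, 28.3]
tool_rot: [[-0.209, 0.978, -0.002], [0.978, 0.209, 0.002], [0.002, -0.001, -1.0]]
force: [-2.3, 16.9, 7.6]
grip_width: 11.1
```

```bash
python3 -c "from h import *;rep()"
```

```text
tcp rig -40.759886536029285 -0.24332131590306483 nose est 71.89611346397072 F along,lat,z -17.042512548351933 1.3281952901402596 7.616977519341392 Mz 0.03129241212266919
```

Call:
servo_tool(
  commands=[
    [[-0.05, 0, 0], [0, 0, 0], 0.5],
    [[-0.1, 0, 0], [0, 0, 0], 0.5],
    [[-0.1, 0, 0], [0, 0, 0], 0.5],
    [[-0.1, 0, 0], [0, 0, 0], 0.5],
    [[-0.1, 0, 0], [0, 0, 0], 0.5],
  ],
)

```text
clock: 15.8
tcp_pos: [627.6, -28.1, 28.3]
tool_rot: [[-0.209, 0.978, -0.002], [0.978, 0.209, 0.002], [0.002, -0.001, -1.0]]
force: [-4.1, 17.9, 7.4]
grip_width: 11.1
```

```bash
python3 -c "from h import *;rep()"
```

```text
tcp rig -39.904710172277206 -0.28224978098685277 nose est 72.75128982772279 F along,lat,z -18.385703348653262 -0.14868231056693307 7.388144115788984 Mz 0.06029112260371616
```

Call:
servo_tool(
  commands=[
    [[0.1, 0, 0], [0, 0, 0], 0.5],
    [[0.15, 0, 0], [0, 0, 0], 0.5],
    [[0.15, 0, 0], [0, 0, 0], 0.5],
    [[0.15, 0, 0], [0, 0, 0], 0.5],
    [[0.15, 0, 0], [0, 0, 0], 0.5],
  ],
)

```text
clock: 16.3
tcp_pos: [627.7, -28.0, 28.3]
tool_rot: [[-0.209, 0.978, -0.001], [0.978, 0.209, 0.001], [0.001, -0.001, -1.0]]
force: [-1.9, 7.1, 6.1]
grip_width: 11.3
```

```bash
python3 -c "from h import *;rep()"
```

```text
tcp rig -39.91256704198974 -0.23851100933565225 nose est 72.74343295801026 F along,lat,z -7.374855538991121 -0.33221194213075644 6.147382990940178 Mz 0.06251944825375164
```

Call:
servo_tool(
  commands=[
    [[0, 0, 0], [0, 0, 0], 3.5],
    [[0, 0, 0], [0, 0, 0], 3.5],
    [[0, 0, 0], [0, 0, 0], 3.5],
    [[0, 0, 0], [0, 0, 0], 3.5],
    [[0, 0, 0], [0, 0, 0], 3.5],
  ],
)

```text
clock: 16.8
tcp_pos: [628.1, -28.8, 28.2]
tool_rot: [[-0.208, 0.978, -0.0], [0.978, 0.208, -0.0], [-0.0, -0.0, -1.0]]
force: [-0.3, 0.2, -0.8]
grip_width: 34.9
```

Call:
servo_tool(
  commands=[
    [[0, 0, -0.5], [0, 0, 0], 3.5],
    [[0, 0, -1.5], [0, 0, 0], 3.5],
    [[0, 0, -3], [0, 0, 0], 3.5],
    [[0, 0, -5], [0, 0, 0], 3.5],
    [[0, 0, -8], [0, 0, 0], 3.5],
  ],
)

```text
clock: 17.3
tcp_pos: [627.7, -28.6, 109.4]
tool_rot: [[-0.209, 0.978, -0.001], [0.978, 0.209, 0.0], [0.0, -0.001, -1.0]]
force: [0.4, 0.1, 0.8]
grip_width: 35.2
```

```bash
python3 -c "
from h import *;rep();print(delta([652.8,-195.4,140],np.pi-1.3603))"
```

```text
tcp rig -39.37330995774343 -0.320757685981364 nose est 73.28269004225658 F along,lat,z 0.009809264609758471 0.38283788013422715 0.8388842412622419 Mz 0.008006717857358162
(array([-16.837,  -1.027,  -3.065]), array([-0.063, -0.017, -0.018]))
```

Call:
servo_tool(
  commands=[
    [[0, 0, -3], [0, 0, 0], 3.5],
    [[-4, -0.2, -4], [0, 0, 0], 3.5],
    [[-8, -0.5, -4], [0, 0, 0], 3.5],
    [[-12, -0.8, -4], [0, 0, 0], 3.5],
    [[-15, -1, -3.5], [0, 0, 0], 3.5],
  ],
)

```text
clock: 17.8
tcp_pos: [650.1, -179.7, 145.7]
tool_rot: [[-0.208, 0.978, 0.003], [0.978, 0.208, -0.001], [-0.002, 0.002, -1.0]]
force: [-0.9, 0.6, -0.4]
grip_width: 34.8
```

Call:
servo_tool(
  commands=[
    [[-1, 0, 0.5], [0, 0, 0], 6],
    [[-1.5, 0, 0.5], [0, 0, 0], 8.5],
    [[-1.5, 0, 0.5], [0, 0, 0], 8.5],
    [[-1.5, 0, 0.5], [0, 0, 0], 8.5],
    [[-1.5, 0, 0.5], [0, 0, 0], 8.5],
  ],
)

```text
clock: 18.3
tcp_pos: [652.9, -190.8, 138.8]
tool_rot: [[-0.21, 0.978, 0.0], [0.978, 0.21, -0.0], [-0.0, 0.0, -1.0]]
force: [0.4, -0.1, -0.7]
grip_width: 85.1
```

Run:
```python
from h import *
shot("end0"); s=sensors.observe()
P=np.array([[*(O+AX*x+NY*y),z] for x,y,z in((69,0,15),(73,0,14),(73,25,18),(73,-25,18))])
u=wproj(P,s["tool_rot"],s["tcp_pos"]);print(u)
d=cv2.imread("pics/end0.png")[50:220,190:410]; print((u-[190,50]+.5)*3.5-.5)
cv2.imwrite("pics/end0c.png",cv2.resize(d,None,fx=3.5,fy=3.5,interpolation=cv2.INTER_CUBIC))
```

```text
18.3 [ 652.897 -190.848  138.765]
[[297.328 130.504]
 [297.279 135.287]
 [328.101 135.791]
 [266.609 135.689]]
[[376.899 283.015]
 [376.726 299.754]
 [484.603 301.52 ]
 [269.38  301.161]]
```

View pics/end0c.png

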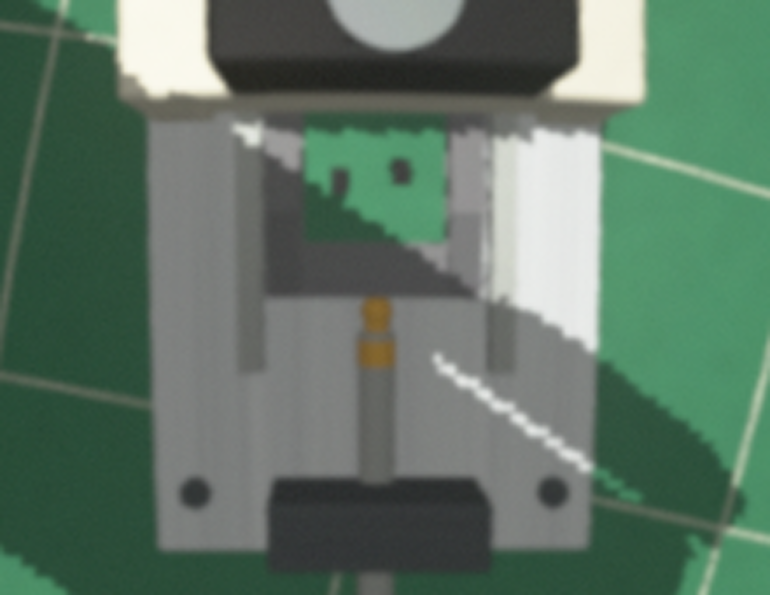

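The nose presses on the pin tip at (376,297) in the crop. As a cross-check I'll compare the exposed brass length before and after, without viewing another picture.

Run:
```python
from h import *
for n in("pin0","end0"):
    im=cv2.imread(f"pics/{n}.png").astype(int);d=np.load(f"pics/{n}.npz")
    p=(im[:,294:301,2]-im[:,294:301,0]).mean(1)[110:165]
    m=p/p.max(); k=np.arange(110,165); h=np.where(m>.3)[0]; i,j=h[0],h[-1]
    a=110+i-(m[i]-.3)/(m[i]-m[i-1]); b=110+j+(m[j]-.3)/(m[j]-m[j+1])
    w=wun([[297.5,a],[297.5,b]],d["R"],d["t"],16)[:,:2]
    print(n,a,b,(w-O)@AX, "exposed",np.linalg.norm(w[0]-w[1]))
s=sensors.observe();print(s["clock"],s["force"])
```

```text
pin0 124.29542483660131 149.2232558139535 [68.312 88.919] exposed 20.61115588648966
end0 134.24858757062148 154.9949494949495 [71.873 89.025] exposed 17.152117489321014
18.35 [0.137 0.055 0.426]
```

Image comparison gives 3.5 mm pressed in, which is mid-window and agrees with the force estimate. I'll hand it in.

```bash
python3 -c "
from plant import job; print(job.sign_off())"
```

```text
the job is handed in; nothing more can be done
None
```

The carrier is on the track with its nose pressing the pin about 3.5 mm in, inside the 2–5 mm window. I handed the job in at about 18.4 s.

I picked it up by the grip bar, set it down flat and centred at the entry, and let go. Then I gripped the bar again lightly and pushed it under the gantry in steps, the last few 1 mm each.

**Last checks:**
- **Force on the pin:** the push force rose from about 12.8 N of drag to 18.4 N. That puts about 5.5 N on the pin, roughly 4 mm in.
- **Position after release:** the wrist camera showed 20.6 mm of brass exposed before and 17.2 mm after, so about 3.5 mm in. The nose line in the same image suggests about 3.3 mm.
- **Agreement:** these differ by about 0.7 mm, and all fall within the window. The drag was a little above the stated 5–12 N.
- **Robot:** the arm was clear, with force readings near zero.
- **Bystanders:** I never gripped or approached them, but I did not take a final picture to confirm they hadn't moved.

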